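# Test the filling line's emergency stop

## Task

Test the filling line's emergency stop with the fingertips: press the big three-lobed mushroom button straight down until it latches, then push a lobe round clockwise (seen from above), without pinching the lobe, until the button is released and springs back out. Then, on the other control box, press the tall reset button right down and let it come back up, leaving the start button in its raised collar unpressed. Do not knock, lift or move the jars and other loose things around the boxes.

Things in the scene. Friction and masses are not known exactly. Their poses are not given: they have to be found in the camera images.
- stop_station: the emergency-stop box, fixed to the table: a grey enclosure 80 x 80 mm, 70 mm high, with one mushroom button in the middle of its top; a 4 mm foot plate sticks out 18 mm on its two y sides. Origin under its centre on the table, z up. The button's axis is this body's z axis
- stop_top (a point): centre of the domed top of the mushroom head, 108 mm above the table when out; it goes down with the button. The head is 74 mm across its three lobes: a round hub of 45 mm diameter, 22 mm thick, and three straight lobes 18 mm wide with round ends, reaching 37 mm from the axis, their tops 5 mm below this point and their undersides 21.5 mm below it. Under the head only a 22 mm stem and a low bezel (38 mm across, 5 mm high) stand on the box's top
- stop_lobe0 (a point): on top of lobe 0, 28 mm from the axis; with the head unturned the lobe points along the box's +x axis. It moves with the head
- stop_lobe1 (a point): the same for lobe 1, 120 degrees anticlockwise (from above) of lobe 0
- stop_lobe2 (a point): the same for lobe 2, 240 degrees anticlockwise of lobe 0
- stop_push (a joint): how far the mushroom button is pressed in, m: 0 out, 0.0095 at the bottom stop. Spring 4 N rising to about 10 N, about 12 N at the catch. It latches when pressed past about 0.007 and then stays in at about 0.0063 by itself
- stop_twist (a joint): how far the mushroom head is turned clockwise from above, rad: 0 unturned, stop at 0.9. A return spring (0.03 to 0.085 N m) turns it back. While the button is latched, turning it past about 0.6 frees the latch and the button springs out; let go, it turns back to 0
- lobe_fronts: the three flanks of the lobes that look anticlockwise (from above), the ones to push on to turn the head clockwise; origin on the axis at the head's underside, turns with the head
- lobe_backs: the three opposite flanks of the lobes, which look clockwise; same origin
- reset_station: the reset and start box, fixed to the table: a grey enclosure 80 mm (x) by 130 mm (y), 70 mm high, with two push buttons on its top, 32 mm either side of the middle along y: the reset button at +y, the start button at -y. Foot plate as on the other box. Origin under its centre on the table
- reset_button_top (a point): centre of the top of the reset button, 92 mm above the table when out: a black cylinder 29 mm across that stands 16 mm proud of a low metal bezel 39 mm across; it moves with the button
- reset_button (a joint): how far the reset button is pressed, m: 0 out, 0.006 fully down; springs back; fully down takes 6 N
- start_top (a point): centre of the top of the start button, a black disc 31 mm across sunk 6 mm inside a metal collar 42 mm across and 14 mm high; 78 mm above the table
- start_button (a joint): how far the start button is pressed, m: 0 out, 0.006 down; springs back
- jar_a: closed glass jar with an aluminium screw lid, 62 mm across, 52 mm high, origin under its centre; only a bystander
- jar_b: closed glass jar with an aluminium screw lid, 62 mm across, 52 mm high, origin under its centre; only a bystander
- jar_c: closed glass jar with an aluminium screw lid, 62 mm across, 52 mm high, origin under its centre; only a bystander
- jar_lid: loose aluminium jar lid, 64 mm across, 15 mm high; origin under its centre; a bystander
- spatula: spatula lying on the table, handle towards its -x; a bystander
- glove_box: cardboard glove box 230 x 120 x 75 mm; origin under its centre; a bystander
- cleaner: white cleaner bottle with a cap, 68 mm across, 160 mm high; origin under its centre; a bystander

How it is judged:
On the way, in this order (a step that is already met when the one before it is completed fails the run):
1. the mushroom button is pressed in and latched ((value of joint stop_push above 0.0078 m or (value of joint stop_push above 0.005 m and contact force between the fingers and stop_twist below 0.3 N))), for 0.15 s.
2. turned clockwise, it has been released and has sprung back out (value of joint stop_push below 0.0015 m), for 0.2 s.
3. the reset button is pressed right down (value of joint reset_button above 0.0045 m), for 0.05 s.
At the end, for the whole second after the job is handed in: The mushroom button is out (within 1.5 mm) and turned back (within 0.12 rad), the reset and start buttons are out (within 1.2 mm), every loose thing is within 20 mm of where it stood (value of joint stop_push below 0.0015 m and value of joint stop_twist below 0.12 rad and value of joint each of reset_button, start_button below 0.0012 m and distance of each of jar_a, jar_b, jar_c, jar_lid, spatula, glove_box, cleaner from where it was at the start of the episode below 0.02 m); the robot touches nothing.
It fails at once if the start button is pressed (over 2 mm) (value of joint start_button above 0.002 m).
It fails at once if the reset button is pressed (over 3 mm) while the stop button is still in (value of joint reset_button above 0.003 m and value of joint stop_push above 0.004 m).
It fails at once if a lobe is pinched: the fingers press on front and back flanks of the lobes at once (over 3 N each) (contact force between the fingers and lobe_fronts above 3 N and contact force between the fingers and lobe_backs above 3 N).
It fails at once if a loose thing is knocked, lifted or moved (over 20 mm) (distance of any of jar_a, jar_b, jar_c, jar_lid, spatula, glove_box, cleaner from where it was at the start of the episode above 0.02 m).
It also fails if it takes over 45 s, if anything falls off the work surface, if the arm or the gripper's body presses on something with over 40 N, if the wrist force passes 120 N, or if a joint passes its speed limit or range.

## Robot

A 6-joint arm with a two-finger parallel gripper is mounted at the origin on the work surface. World frame = base frame: x ahead of the robot, y to its left, z up, the work surface at z = 0. Lengths are in m, angles in rad, forces in N, time in s.
With the tool pointing down it reaches from about 0.3 to 0.775 m from the base axis. Payload 14.6 kg.
Tool frame: the origin (TCP) lies on the centre line of the jaws, within the pads' length; the fingertips stand 25 mm ahead of it and the grasp point (between the pads) lies 6 mm ahead of it (ctrl.tip_reach is the distance from the TCP to the fingertips, in m); z points along the fingers, y is the line along which they close (so a half turn about z gives the same grasp; the last joint's range is limited). The gripper opens to 94 mm and grips with 3 to 60 N. Pads are 16 mm wide; open, the fingers measure 119 mm over their backs; the gripper's body (75 mm by 177 mm) begins 78 mm behind the grasp point.
Start: joints at [1.216, 0.3, 1.521, -0, 1.321, -0.067], TCP at [0.156, 0.527, 0.23] pointing down, gripper open.
Joint ranges: [-3.03, 3.03], [-0.79, 2.21], [0.23, 2.52], [-1.04, 4.18], [0, 3.07], [-2.55, 2.55]. Speed limits (rad/s): [2.22, 2.22, 2.57, 3.14, 3.14, 3.14].

## Interface

Orientations are given as [roll, pitch, yaw] about the fixed x, y, z axes, in that order (R = Rz(yaw) Ry(pitch) Rx(roll)).
In Python, from station import ctrl gives the robot as it stands. The module is installed in compiled form; this text tells all that it offers.
- The arm moves only by the tool apply_moves, never from a script. Its argument "deltas" is a list of rows, each a list of 7 numbers: the closure in counts, from 0 (fully open) to 255 (shut), then the shift along the world's x, y, z in cm, then the turn, a rotation vector about the world's x, y, z in rad. In form: [[jaw, tx, ty, tz, ax, ay, az], ...]. A call has 1 to 10 rows; each row shifts and turns the commanded pose from where the row before left it; what a row does not reach is not made up. A row lasts 1/10 s, in which the tool goes at most 50 mm and 8.59 degrees, less where a joint would pass 70% of its speed; a pose out of reach is approached as far as the arm can. A call with a gripper value outside its range is refused whole. The fingers move at their own pace and stop on an object; "grip_force" is the grip in N (left out, the last holds). Time passes only in rows, so rows that do not move let the fingers close. It gives the time, the measured TCP pose, the force, the opening and the grip force at its end, in the units of the state.
- ctrl.get_obs(): the state, without advancing time (a new reading comes with each control period).
- ctrl.camera(name): name is "scene" or "top"; returns a dict with "img" (420x560x3 uint8, red, green, blue), "K" (3x3 intrinsics, pixels), "pose" (4x4, takes a point from camera to world coordinates). Camera axes: x right, y up, looking along -z (the intrinsics and any distortion apply to the point x, -y, -z); pixel columns grow to the right and rows downward; lengths in m; the calibration is good to about 2 mm. A picture is of the moment at which its call begins. There is no depth.
- ctrl.hand_in(): hands the job in; it is judged then, once.
The state is a dict: "time_s": time; "qpos": joint angles; "joint_vel": joint speeds; "tau": joint torques, N m; "ee_pos": TCP position; "eef_rot": TCP orientation; "force": force on the tool from outside, world axes, zero at the start; "moment": the same for the moment, N m; "grip_width": finger opening in m; "grip_force": force on a finger pad.
Only numpy, scipy, OpenCV 4.12 (cv2) and the standard library are available. Lean on these libraries where they do the work, as an engineer would, in place of code of your own. Each camera call takes 0.05 s, during which the arm holds its last target. There are 200 camera calls.

## Working session

There is one attempt and no reset: what is moved stays moved. The work goes in short steps, Python scripts to look and compute and a tool call to move; the robot and the scene stay as the last step left them, time stands still between calls to the robot, and variables do not carry over. Pictures are saved under pics/ and viewed, at most 10 in all, crops included, and the job is handed in when it is done.

Besides the shell and the picture viewer there is one more tool, called after ">>>" by a JSON object that holds its "op" and its "data". apply_moves: Moves the arm, as the interface text tells. Its arguments: {"type":"object","properties":{"deltas":{"type":"array"},"grip_force":{"type":"number"}},"required":["deltas"]}

```bash
mkdir -p pics
python3 - <<'E'
from station import ctrl
import cv2,numpy as np
for n in("top","scene"):
    c=ctrl.camera(n); cv2.imwrite(f"pics/{n}0.png",c["img"][:,:,::-1]); np.savez(f"{n}0.npz",**c); print(n,c["K"].tolist(),np.round(c["pose"],4).tolist(),[k for k in c])
o=ctrl.get_obs(); print(o)
E
```

```text
top [[408.4706313620363, 0.0, 278.4667092788426], [0.0, 408.4706313620363, 208.62476666665998], [0.0, 0.0, 1.0]] [[0.0122, 0.995, -0.0988, 0.4658], [-0.9999, 0.0119, -0.0034, 0.0157], [-0.0022, 0.0988, 0.9951, 1.2068], [0.0, 0.0, 0.0, 1.0]] ['img', 'K', 'pose']
scene [[450.73618590465276, 0.0, 271.63334950361525], [0.0, 450.73618590465276, 208.3400587378031], [0.0, 0.0, 1.0]] [[0.2011, -0.6481, 0.7345, 1.4619], [0.9795, 0.1385, -0.146, -0.1793], [-0.0071, 0.7489, 0.6627, 0.9129], [0.0, 0.0, 0.0, 1.0]] ['img', 'K', 'pose']
{'time_s': 0.1, 'qpos': array([ 1.21636660e+00,  3.00426336e-01,  1.52153281e+00, -2.65385880e-05,
        1.32070246e+00, -6.66049502e-02]), 'joint_vel': array([-0.00078545, -0.00115111, -0.00118621,  0.00195039,  0.0003309 ,
        0.00036034]), 'tau': array([ 1.38727777e-03, -5.32639861e+01, -3.53289199e+01,  7.09779072e-02,
        2.33946828e-02, -6.85015198e-05]), 'ee_pos': array([0.1560631 , 0.52716803, 0.22993129]), 'eef_rot': array([-3.14052436e+00, -4.54961608e-05,  2.85377444e+00]), 'force': array([-0.01037333, -0.29144105, -0.75444592]), 'moment': array([-0.00469694, -0.04179546, -0.00402834]), 'grip_force': 0.0, 'grip_width': 0.09441875942460096}
```

View pics/top0.png

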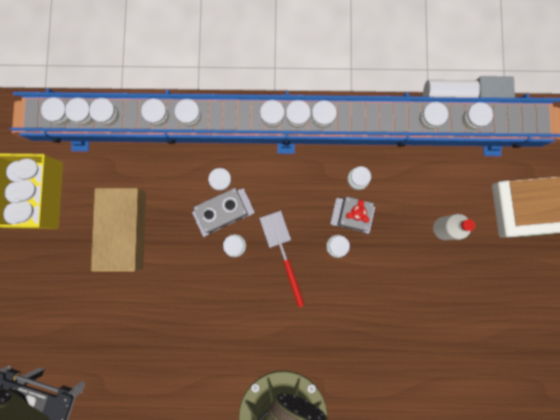

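View pics/scene0.png

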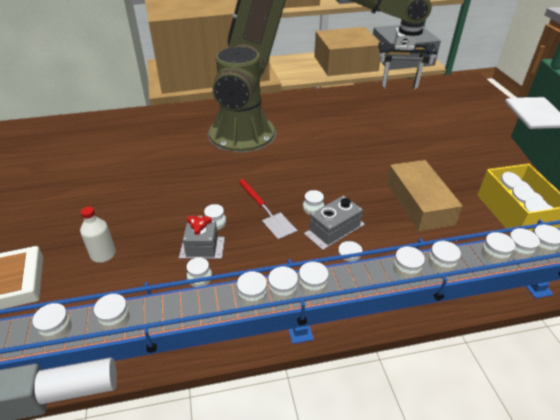

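The top picture shows the stop box near (357,213) with its red head, and the reset box near (222,212) with its two buttons at (209,214) and (230,205). Jars stand at (220,179), (234,246), (359,178) and (338,246). I'll enlarge both boxes in both views.

Run:
```python
import cv2,numpy as np
def crop(n,u,v,s=5,w=80,h=60):
    im=cv2.imread(f"pics/{n}0.png")[v-h//2:v+h//2,u-w//2:u+w//2]
    im=cv2.resize(im,None,fx=s,fy=s,interpolation=cv2.INTER_CUBIC)
    for k in range(0,w,10):
        cv2.putText(im,str(u-w//2+k),(k*s,8),0,.3,(0,255,255)); cv2.line(im,(k*s+s//2,10),(k*s+s//2,14),(0,255,255))
    for k in range(0,h,10):
        cv2.putText(im,str(v-h//2+k),(0,k*s+6),0,.3,(0,255,255))
    return im
m=np.vstack([np.hstack([crop("top",355,212),crop("top",222,212)]),np.hstack([crop("scene",203,235),crop("scene",335,218)])])
cv2.imwrite("pics/m.png",m)
```

```text
(no output)
```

View pics/m.png

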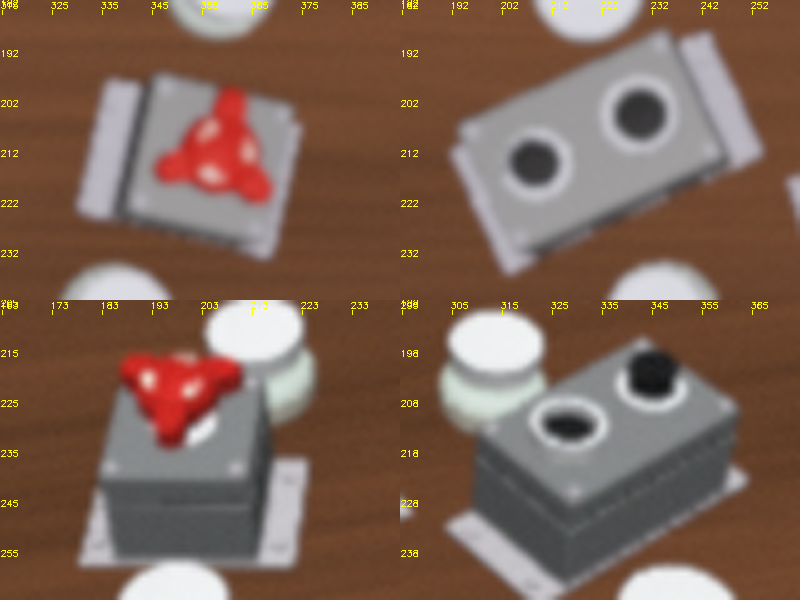

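```bash
cat > h.py <<'E'
import numpy as np,cv2
def proj(c,P):
    P=np.atleast_2d(P); M=np.linalg.inv(c["pose"]); q=P@M[:3,:3].T+M[:3,3]; q=q*[1,-1,-1]
    p=q@c["K"].T; return p[:,:2]/p[:,2:]
def rz(a): return np.array([[np.cos(a),-np.sin(a),0],[np.sin(a),np.cos(a),0],[0,0,1]])
def lobes(tw=0):
    S=[]
    a=np.linspace(0,2*np.pi,40)
    for r,zs in((.0225,(.108-.003,.086)),):
        S.append(np.vstack([np.c_[r*np.cos(a),r*np.sin(a),a*0+z] for z in zs]))
    for k in range(3):
        R=rz(k*2*np.pi/3-tw); pts=[]
        for z in(.103,.0865):
            b=np.linspace(-np.pi/2,np.pi/2,15)
            pts.append(np.vstack([[0,-.009,z],np.c_[.028+.009*np.cos(b),.009*np.sin(b),b*0+z],[0,.009,z]]))
        S.append(np.vstack(pts)@R.T)
    return S
def render(c,x,y,yaw,tw=0,s=4):
    m=np.zeros((420*s,560*s),np.uint8)
    for P in lobes(tw):
        p=proj(c,P@rz(yaw).T+[x,y,0]); h=cv2.convexHull(((p+.5)*s).astype(np.int32)); cv2.fillConvexPoly(m,h,255)
    return cv2.resize(m,(560,420),interpolation=cv2.INTER_AREA)/255.
E
python3 - <<'E'
from h import *
from scipy.optimize import least_squares,minimize
T=dict(np.load("top0.npz"));S=dict(np.load("scene0.npz"))
# reset
c=[(.04,.065,.07),(.04,-.065,.07),(-.04,-.065,.07),(-.04,.065,.07)]
M=np.array(c+[(0,.032,.092),(0,-.032,.078)])
tp=np.array([(193.6,208),(234,188),(247.6,214),(206,232),(209,214.6),(232,205)])
sp=np.array([(329.6,226.4),(310.6,213.6),(343.6,196),(362.6,209),(345.6,201.2),(328.6,213)])
# scene order: +x is nearer scene camera
def f(p):
    W=M@rz(p[2]).T+[p[0],p[1],0]; return np.r_[(proj(T,W)-tp).ravel(),(proj(S,W)-sp).ravel()]
for y0 in(-.6,0,.6):
    r=least_squares(f,[.45,.15,y0]); print("reset",r.x,r.cost); 
print(np.round(r.fun.reshape(-1,2),1).tolist())
W=M@rz(r.x[2]).T+[r.x[0],r.x[1],0]; print("reset btn",W[4],"start",W[5])
# stop
ms=[]
for C,(u,v) in((T,(358,213)),(S,(200,223))):
    im=C["img"].astype(float); red=np.clip((im[...,0]-np.maximum(im[...,1],im[...,2])-60)/60,0,1)
    w=np.zeros_like(red); w[v-20:v+20,u-22:u+22]=1; ms.append((C,red*w)); print(red[w>0].sum())
cost=lambda p,Q=ms: sum(((cv2.GaussianBlur(render(C,*p),(3,3),0)-m)**2).sum() for C,m in Q)
for Q in(ms,ms[:1],ms[1:]):
    best=min((minimize(cost,[.45,-.19,y0],args=(Q,),method="Nelder-Mead",options=dict(initial_simplex=[[.45,-.19,y0],[.47,-.19,y0],[.45,-.17,y0],[.45,-.19,y0+.3]])) for y0 in(-1,-.6,-.2,.2,.6,1)),key=lambda r:r.fun); print("stop",best.x,best.fun)
# jars: lid centres
for n,(u,v),z in(("ja",(219.5,178.5),.052),("jb",(234,245),.052),("jc",(359.5,177),.052),("jd",(338,245.5),.052)):
    from scipy.optimize import fsolve
    print(n,fsolve(lambda q:(proj(T,[q[0],q[1],z])[0]-[u,v]),[.45,0]))
E
```

```text
reset [0.57242836 0.18186702 0.03369314] 1733.1667021119617
reset [0.57242825 0.18186712 0.03374081] 1733.1667020669545
reset [0.57242825 0.18186712 0.03373801] 1733.1667018687217
[[3.5, -11.5], [9.5, 7.5], [-3.8, 9.9], [-8.8, -7.1], [-1.4, -5.0], [-0.5, 4.6], [33.7, -10.8], [7.8, 9.8], [-33.9, 8.6], [-9.9, -11.5], [2.1, 1.1], [-3.1, -3.3]]
reset btn [0.57134884 0.21384891 0.092     ] start [0.57350767 0.14988533 0.078     ]
234.8
225.9666666666667
stop [-1.57024691  1.35320988 15.54074074] 422.02444444444444
stop [ 0.48814387  0.02604201 -2.17596782] 506.1989504036909
stop [-1.46555556  0.06555556 15.33333333] 207.18
ja [0.66510265 0.18949388]
jb [0.47599965 0.14362875]
jc [ 0.6741606  -0.21114399]
jd [ 0.4781495  -0.14920154]
```

Run:
```python
from h import *
from scipy.optimize import least_squares,minimize
T=dict(np.load("top0.npz"));S=dict(np.load("scene0.npz"))
c=[(.04,.065,.07),(.04,-.065,.07),(-.04,-.065,.07),(-.04,.065,.07)]
M=np.array(c+[(0,.032,.092),(0,-.032,.078)])
tp=np.array([(193.6,208),(234,188),(247.6,214),(206,232),(209,214.6),(232,205)])
sp=np.array([(362.6,209),(329.6,226.4),(310.6,213.6),(343.6,196),(345.6,201.2),(328.6,213)])
def f(p):
    W=M@rz(p[2]).T+[p[0],p[1],0]; return np.r_[(proj(T,W)-tp).ravel(),(proj(S,W)-sp).ravel()]
r=least_squares(f,[.57,.18,.4]); print("reset",r.x,r.cost); 
print(np.round(r.fun.reshape(-1,2),1).tolist())
W=M@rz(r.x[2]).T+[r.x[0],r.x[1],0]; print("reset btn",W[4],"start",W[5])
ms=[]
for C,(u,v) in((T,(358,213)),(S,(200,223))):
    im=C["img"].astype(float); red=np.clip((im[...,0]-np.maximum(im[...,1],im[...,2])-60)/60,0,1)
    w=np.zeros_like(red); w[v-20:v+20,u-22:u+22]=1; ms.append((C,red*w))
cost=lambda p,Q=ms: sum(((cv2.GaussianBlur(render(C,*p),(3,3),0)-m)**2).sum() for C,m in Q)
for Q in(ms,ms[:1],ms[1:]):
    best=min((minimize(cost,[.57,-.19,y0],args=(Q,),method="Nelder-Mead",options=dict(initial_simplex=[[.57,-.19,y0],[.58,-.19,y0],[.57,-.2,y0],[.57,-.19,y0+.2]])) for y0 in(-.6,-.2,.2,.6)),key=lambda r:r.fun); print("stop",best.x,best.fun)
```

```text
reset [0.57336298 0.1821439  0.45637157] 12.176680692407409
[[-0.3, -1.1], [1.4, -0.9], [-0.2, -1.3], [-0.9, 0.7], [-0.4, -0.6], [-1.6, -0.4], [0.3, -0.8], [-0.5, 1.6], [-1.2, -1.3], [-0.7, -2.1], [-0.3, -1.5], [-0.5, -0.1]]
reset btn [0.55926077 0.21086894 0.092     ] start [0.58746519 0.15341886 0.078     ]
stop [ 0.56852273 -0.20037733 -0.22187142] 146.88617142445216
stop [ 0.5688391  -0.19890799 -0.21129256] 65.17055183102653
stop [ 0.56868852 -0.20276684 -0.24356322] 77.92855211937716
```

>>> {"op": "apply_moves", "data": {"deltas": [[255,2,-3.6,0,0,0,-0.075],[255,2,-3.6,0,0,0,-0.075],[255,2,-3.6,0,0,0,-0.075],[255,2,-3.6,0,0,0,-0.075],[255,2,-3.6,0,0,0,-0.075],[255,2,-3.6,0,0,0,-0.075],[255,2,-3.6,0,0,0,-0.075],[255,2,-3.6,0,0,0,-0.075],[255,2,-3.6,0,0,0,-0.075],[255,2,-3.6,0,0,0,-0.075]], "grip_force": 20}}

```text
time_s: 1.1
ee_pos: [0.3565, 0.1658, 0.2305]
eef_rot: [3.141, -0.0, 2.101]
force: [0.7, -0.6, 0.5]
grip_width: 0.0176
grip_force: 0.0
```

>>> {"op": "apply_moves", "data": {"deltas": [[255,2.1,-3.6,0,0,0,-0.075],[255,2.1,-3.6,0,0,0,-0.075],[255,2.1,-3.6,0,0,0,-0.075],[255,2.1,-3.6,0,0,0,-0.075],[255,2.1,-3.6,0,0,0,-0.075],[255,2.1,-3.6,0,0,0,-0.075],[255,2.1,-3.6,0,0,0,-0.075],[255,2.1,-3.6,0,0,0,-0.075],[255,2.1,-3.6,0,0,0,-0.075],[255,2.1,-3.6,0,0,0,-0.075]]}}

```text
time_s: 2.1
ee_pos: [0.5666, -0.1943, 0.23]
eef_rot: [-3.141, -0.0, 1.351]
force: [0.6, -0.5, 1.5]
grip_width: 0.0004
grip_force: 0.0
```

>>> {"op": "apply_moves", "data": {"deltas": [[255,0,0,0,0,0,0],[255,0,0,0,0,0,0]]}}

```text
time_s: 2.3
ee_pos: [0.5659, -0.1929, 0.2295]
eef_rot: [-3.14, -0.0, 1.353]
force: [-0.2, 1.2, 0.3]
grip_width: 0.0004
grip_force: 0.0
```

>>> {"op": "apply_moves", "data": {"deltas": [[255,0.27,-0.7,-3.5,0,0,0],[255,0,0,-3,0,0,0],[255,0,0,-1.4,0,0,0],[255,0,0,0,0,0,0],[255,0,0,0,0,0,0]]}}

```text
time_s: 2.8
ee_pos: [0.5692, -0.1992, 0.1529]
eef_rot: [3.14, 0.0, 1.355]
force: [0.4, 0.0, 0.3]
grip_width: 0.0006
grip_force: 0.0
```

Run:
```python
from station import ctrl
import cv2,numpy as np
I=[]
for n,(u,v) in(("top",(355,212)),("scene",(203,222))):
    im=ctrl.camera(n)["img"][v-30:v+30,u-40:u+40,::-1]; I.append(cv2.resize(im,None,fx=5,fy=5,interpolation=cv2.INTER_CUBIC))
cv2.imwrite("pics/m2.png",np.hstack(I)); o=ctrl.get_obs(); print(o["ee_pos"],o["eef_rot"],o["force"],o["qpos"])
```

```text
[ 0.56939326 -0.1995796   0.15327391] [3.13906770e+00 4.41928623e-04 1.35426825e+00] [0.12098723 0.20818412 0.00501982] [-3.97837722e-01  4.85527494e-01  1.44909464e+00  2.20756516e-05
  1.20440727e+00 -1.81318084e-01]
```

View pics/m2.png

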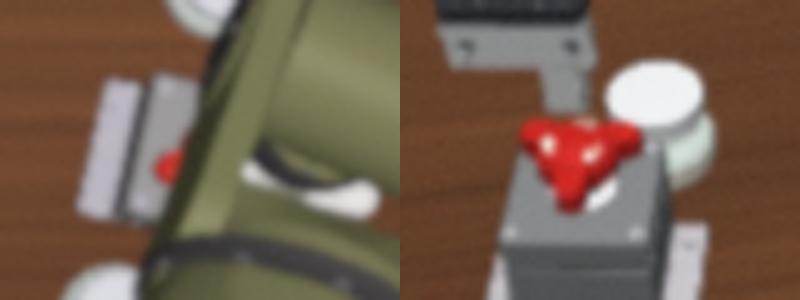

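Run:
```python
from h import *
S=dict(np.load("scene0.npz"))
p=proj(S,[[.5694,-.1996,.128],[.5686,-.2003,.108],[.5694,-.1996,.15],[.5686,-.193,.108]]); print(p, (p-[163,192])*5+[400,0])
```

```text
[[197.14711617 213.0396499 ]
 [197.74230354 218.51490017]
 [196.14832828 206.68702124]
 [200.52260146 218.12192883]] [[570.73558084 105.19824949]
 [573.71151771 132.57450087]
 [565.74164139  73.43510622]
 [587.61300729 130.60964416]]
```

>>> {"op": "apply_moves", "data": {"deltas": [[255,-0.05,-0.05,-1.0,0,0,0],[255,0,0,-0.6,0,0,0],[255,0,0,-0.4,0,0,0],[255,0,0,-0.3,0,0,0],[255,0,0,0,0,0,0]]}}

```text
time_s: 3.4
ee_pos: [0.5683, -0.2002, 0.1284]
eef_rot: [-3.141, -0.0, 1.354]
force: [-2.5, 0.1, 5.2]
grip_width: 0.0004
grip_force: 2.5
```

>>> {"op": "apply_moves", "data": {"deltas": [[255,0,0,-0.2,0,0,0],[255,0,0,-0.2,0,0,0],[255,0,0,-0.2,0,0,0],[255,0,0,0,0,0,0],[255,0,0,0,0,0,0]]}}

```text
time_s: 3.9
ee_pos: [0.5684, -0.2002, 0.1234]
eef_rot: [3.141, 0.0, 1.354]
force: [-4.9, 2.3, 11.8]
grip_width: 0.0001
grip_force: 5.7
```

>>> {"op": "apply_moves", "data": {"deltas": [[255,0,0,-0.15,0,0,0],[255,0,0,0,0,0,0],[255,0,0,0,0,0,0]]}}

```text
time_s: 4.2
ee_pos: [0.5685, -0.2002, 0.1231]
eef_rot: [3.14, 0.0, 1.354]
force: [-9.5, 4.1, 22.7]
grip_width: 0.0006
grip_force: 11.3
```

>>> {"op": "apply_moves", "data": {"deltas": [[255,0,0,1.0,0,0,0],[255,0,0,2.0,0,0,0],[255,2.0,0.7,0,0,0,0],[255,2.0,0.7,0,0,0,0],[255,0,0,0,0,0,0],[255,0,0,0,0,0,0]]}}

```text
time_s: 4.8
ee_pos: [0.608, -0.186, 0.1503]
eef_rot: [-3.141, -0.0, 1.354]
force: [-0.7, 0.3, -0.7]
grip_width: 0.0001
grip_force: 0.0
```

```bash
cat > snap.py <<'E'
import sys
from station import ctrl
import cv2,numpy as np
u,v=int(sys.argv[2]),int(sys.argv[3])
c=ctrl.camera("scene"); np.savez("last.npz",**c)
im=c["img"][v-30:v+30,u-40:u+40,::-1]; cv2.imwrite(sys.argv[1],cv2.resize(im,None,fx=8,fy=8,interpolation=cv2.INTER_CUBIC))
o=ctrl.get_obs(); print(o["time_s"],o["ee_pos"],o["eef_rot"],o["force"])
E
python3 snap.py pics/m3.png 203 222
```

```text
4.85 [ 0.60776349 -0.18625209  0.15048505] [-3.14073404e+00 -2.37729765e-05  1.35380783e+00] [-0.42700415  0.10907915  0.14162851]
```

View pics/m3.png

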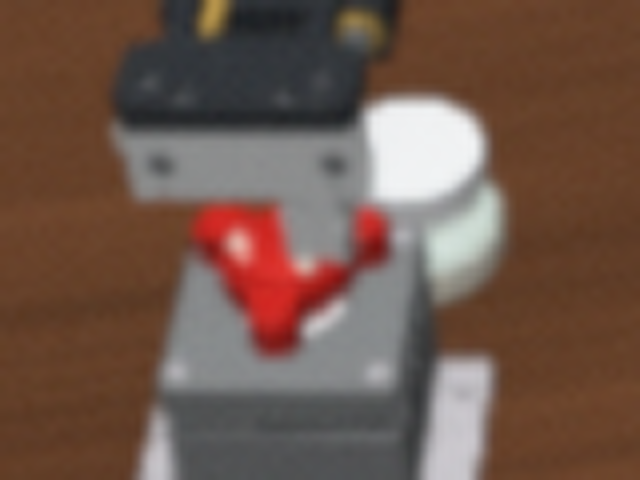

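>>> {"op": "apply_moves", "data": {"deltas": [[255,0,0,-1.5,0,0,0],[255,0,0,-1.0,0,0,0],[255,0,0,-1.0,0,0,0],[255,0,0,-0.5,0,0,0],[255,0,0,0,0,0,0]]}}

```text
time_s: 5.35
ee_pos: [0.6079, -0.1861, 0.1099]
eef_rot: [-3.14, -0.0, 1.354]
force: [0.5, -0.6, 0.0]
grip_width: 0.0007
grip_force: 0.0
```

>>> {"op": "apply_moves", "data": {"deltas": [[255,-0.05,-0.55,0,0,0,0],[255,0.07,-0.39,0,0,0,-0.1],[255,0.03,-0.4,0,0,0,-0.1],[255,-0.01,-0.39,0,0,0,-0.1],[255,-0.05,-0.4,0,0,0,-0.1],[255,0,0,0,0,0,0]]}}

```text
time_s: 5.95
ee_pos: [0.6084, -0.2079, 0.1115]
eef_rot: [3.141, -0.0, 0.952]
force: [1.1, 0.9, 1.4]
grip_width: 0.0003
grip_force: 0.6
```

>>> {"op": "apply_moves", "data": {"deltas": [[255,-0.09,-0.39,0,0,0,-0.1],[255,-0.13,-0.37,0,0,0,-0.1],[255,-0.17,-0.36,0,0,0,-0.1],[255,0,0,0,0,0,0],[255,0,0,0,0,0,0]]}}

```text
time_s: 6.45
ee_pos: [0.6048, -0.2187, 0.1116]
eef_rot: [3.14, -0.001, 0.658]
force: [2.9, 1.4, 2.8]
grip_width: 0.0003
grip_force: 1.7
```

```bash
python3 snap.py pics/m4.png 203 222
```

```text
6.5 [ 0.6048089  -0.21864246  0.11151883] [ 3.14025587e+00 -8.16171754e-04  6.57964253e-01] [2.698073   0.6971421  3.00406567]
```

View pics/m4.png

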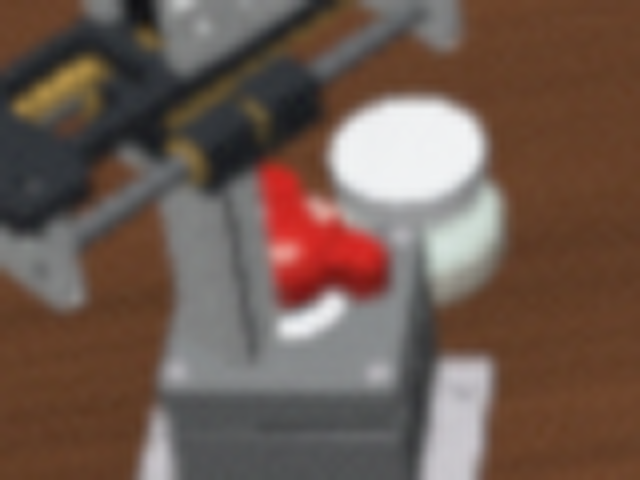

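The head has turned clockwise with the finger: the lobe at (365,270) was at (372,235), and lobe 0 is hidden behind the fingers. I can't tell whether it has released, so I'll push a bit further.

>>> {"op": "apply_moves", "data": {"deltas": [[255,-0.2,-0.35,0,0,0,-0.1],[255,0,0,0,0,0,0],[255,0,0,0,0,0,0]]}}

```text
time_s: 6.8
ee_pos: [0.6026, -0.2221, 0.1112]
eef_rot: [3.141, -0.0, 0.558]
force: [3.6, -0.1, 2.6]
grip_width: 0.0006
grip_force: 1.9
```

Run:
```python
from h import *
from station import ctrl
from scipy.optimize import minimize
C=ctrl.camera("scene"); u,v=200,223
im=C["img"].astype(float); red=np.clip((im[...,0]-np.maximum(im[...,1],im[...,2])-60)/60,0,1)
w=np.zeros_like(red); w[v-20:v+20,u-22:u+22]=1; red*=w
g=(im.max(2)-im.min(2)<45)  # grey: fingers possibly occlude
import h
base=h.lobes
for dz in(0,-.0063):
  for tw in(.5,.6,.7,.8,.9):
    h.lobes=lambda t,dz=dz:[P+[0,0,dz] for P in base(t)]
    m=h.render(C,.5686,-.2015,-.22,tw)
    W=np.zeros_like(red); W[:, 199:]=1
    print(dz,tw,(((m-red)*W)**2).sum())
print(ctrl.get_obs()["force"])
```

```text
0 0.5 58.24909746251442
0 0.6 53.511473471741645
0 0.7 48.39423394848135
0 0.8 45.70460688196847
0 0.9 45.14558342945021
-0.0063 0.5 62.168636101499416
-0.0063 0.6 60.442300076893495
-0.0063 0.7 58.42796712802769
-0.0063 0.8 54.796963667820066
-0.0063 0.9 53.598424644367554
[3.94224027 0.85613608 2.02907895]
```

Fitting the head model favours a head that is out and turned about 0.8 rad. I'll back off along the same arc and check.

>>> {"op": "apply_moves", "data": {"deltas": [[255,0.2,0.35,0,0,0,0.1],[255,0.17,0.36,0,0,0,0.1],[255,0.13,0.37,0,0,0,0.1],[255,0.09,0.39,0,0,0,0.1],[255,0.05,0.4,0,0,0,0.1],[255,0.01,0.39,0,0,0,0.1],[255,-0.03,0.4,0,0,0,0.1],[255,-0.07,0.39,0,0,0,0.1],[255,0.1,0.5,0,0,0,0],[255,0,0,0,0,0,0]]}}

```text
time_s: 7.85
ee_pos: [0.6086, -0.1861, 0.1106]
eef_rot: [-3.14, 0.0, 1.353]
force: [0.4, 0.3, -0.8]
grip_width: 0.0004
grip_force: 0.0
```

>>> {"op": "apply_moves", "data": {"deltas": [[255,0,0,2,0,0,0],[255,0,0,4,0,0,0],[255,0,0,4,0,0,0],[255,0,2,0,0,0,0],[255,0,3,0,0,0,0],[255,0,3,0,0,0,0],[255,0,3,0,0,0,0]]}}

```text
time_s: 8.55
ee_pos: [0.6084, -0.0754, 0.2102]
eef_rot: [-3.141, 0.0, 1.352]
force: [0.2, 0.3, 0.6]
grip_width: 0.0005
grip_force: 0.0
```

```bash
python3 snap.py pics/m5.png 203 222
python3 - <<'E'
from h import *
import h
C=dict(np.load("last.npz")); u,v=200,223
im=C["img"].astype(float); red=np.clip((im[...,0]-np.maximum(im[...,1],im[...,2])-60)/60,0,1)
w=np.zeros_like(red); w[v-20:v+20,u-22:u+22]=1; red*=w
base=h.lobes
for dz in(0,-.0063):
  for tw in(-.1,0,.1,.2):
    h.lobes=lambda t,dz=dz:[P+[0,0,dz] for P in base(t)]
    print(dz,tw,((h.render(C,.5686,-.2023,-.23,tw)-red)**2).sum())
E
```

```text
8.6 [ 0.60847569 -0.07145231  0.21033642] [-3.14036475e+00 -6.78028888e-04  1.35469372e+00] [-0.60868437  3.38854833  0.78134645]
0 -0.1 101.89577662437523
0 0 98.37380046136101
0 0.1 98.99158592848903
0 0.2 106.16182045367168
-0.0063 -0.1 114.89516916570551
-0.0063 0 110.26362745098038
-0.0063 0.1 108.48994809688583
-0.0063 0.2 117.4604978854287
```

View pics/m5.png

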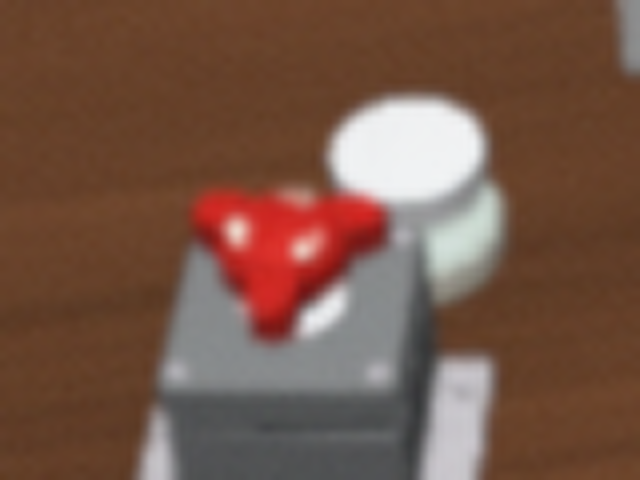

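Run:
```python
import numpy as np,cv2
A=np.load("scene0.npz")["img"];B=np.load("last.npz")["img"]
a,b=[x[200:246,175:228].astype(float) for x in(A,B)]
d=np.abs(a-b).max(2); print(d.mean(),d.max(),cv2.phaseCorrelate(a[...,0].copy(),b[...,0].copy()))
D=np.abs(A.astype(int)-B).max(2)[150:,150:400]; ys,xs=np.where(D>60); print(len(ys), ys.min()+150 if len(ys) else 0, ys.max()+150 if len(ys) else 0)
```

```text
1.6985233798195243 7.0 ((-0.037703603547523556, -0.018467308925192327), 1.0085490291572057)
620 150 200
```

The stop box now looks identical to the start picture, with the head at the same place and angle, so the button is out and turned back. Next is the reset button.

>>> {"op": "apply_moves", "data": {"deltas": [[255,-0.7,4.0,0,0,0,0],[255,-0.7,4.0,0,0,0,0],[255,-0.7,4.0,0,0,0,0],[255,-0.7,4.0,0,0,0,0],[255,-0.7,4.0,0,0,0,0],[255,-0.7,4.0,0,0,0,0],[255,-0.7,4.2,0,0,0,0],[255,0,0,0,0,0,0],[255,0,0,-3.0,0,0,0],[255,0,0,-3.0,0,0,0]]}}

```text
time_s: 9.6
ee_pos: [0.5598, 0.2053, 0.1501]
eef_rot: [3.141, -0.0, 1.353]
force: [-0.2, -0.7, 0.4]
grip_width: 0.0003
grip_force: 0.0
```

>>> {"op": "apply_moves", "data": {"deltas": [[255,0,0,-1.5,0,0,0],[255,0,0,0,0,0,0],[255,0,0,0,0,0,0]]}}

```text
time_s: 9.9
ee_pos: [0.5603, 0.2052, 0.1368]
eef_rot: [3.141, -0.0, 1.353]
force: [-0.1, 0.1, -0.5]
grip_width: 0.0008
grip_force: 0.0
```

```bash
python3 snap.py pics/m6.png 340 210
python3 - <<'E'
from h import *
C=dict(np.load("last.npz")); print((proj(C,[[.5593,.2109,.092],[.5593,.2109,.105]])-[300,180])*8)
E
```

```text
9.95 [0.56047149 0.20531181 0.13736101] [ 3.13994262e+00 -8.64924248e-04  1.35324572e+00] [ 1.31420792 -0.14796487  0.14284827]
[[362.23621796 157.60453562]
 [366.01242895 129.16612988]]
```

View pics/m6.png

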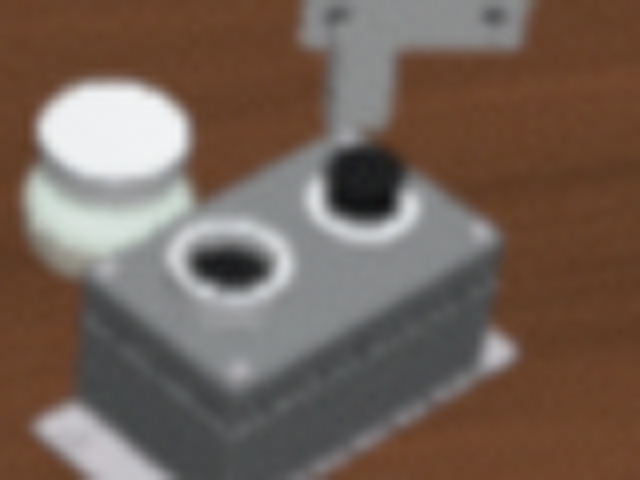

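The reset button's top is at (367,158), close to the predicted (362,158), and the fingertips at (361,125) sit slightly to its left. I'll shift +7 mm in y, then press.

>>> {"op": "apply_moves", "data": {"deltas": [[255,-0.1,0.7,0,0,0,0],[255,0,0,-0.9,0,0,0],[255,0,0,-0.6,0,0,0],[255,0,0,-0.5,0,0,0],[255,0,0,0,0,0,0]]}}

```text
time_s: 10.45
ee_pos: [0.5586, 0.2124, 0.1153]
eef_rot: [-3.141, 0.0, 1.354]
force: [-2.4, 0.6, 3.3]
grip_width: 0.0005
grip_force: 1.5
```

>>> {"op": "apply_moves", "data": {"deltas": [[255,0,0,-0.3,0,0,0],[255,0,0,-0.2,0,0,0],[255,0,0,-0.1,0,0,0],[255,0,0,0,0,0,0],[255,0,0,0,0,0,0]]}}

```text
time_s: 10.95
ee_pos: [0.5589, 0.2125, 0.1111]
eef_rot: [3.141, -0.0, 1.354]
force: [-6.6, -1.1, 13.9]
grip_width: 0.0005
grip_force: 6.8
```

>>> {"op": "apply_moves", "data": {"deltas": [[255,0,0,1,0,0,0],[255,0,0,3,0,0,0],[255,0,0,4,0,0,0],[255,0,0,4,0,0,0],[255,0,0,0,0,0,0],[255,0,0,0,0,0,0],[255,0,0,0,0,0,0]]}}

```text
time_s: 11.65
ee_pos: [0.5584, 0.2122, 0.2286]
eef_rot: [-3.14, 0.001, 1.354]
force: [0.2, 0.9, -0.9]
grip_width: 0.0007
grip_force: 0.0
```

Run:
```python
from station import ctrl
import numpy as np
A=np.load("scene0.npz")["img"].astype(int);B=ctrl.camera("scene")["img"].astype(int)
for n,(u,v) in dict(stop=(200,223),resetbtn=(345,203),box=(335,218)).items():
    print(n,np.abs(A-B).max(2)[v-12:v+13,u-14:u+15].max())
D=np.abs(A-B).max(2)[185:]; ys,xs=np.where(D>50); print(len(ys),list(zip(xs,ys+185))[:5])
o=ctrl.get_obs(); print(o["time_s"],o["ee_pos"],o["force"])
```

```text
stop 8
resetbtn 8
box 4
0 []
11.7 [0.55843715 0.21215234 0.228443  ] [ 0.64948025 -0.27752055 -0.15973114]
```

Both boxes and everything in the lower part of the scene view (rows 185 down) match the start picture, so I'm handing in.

```bash
python3 -c "
from station import ctrl
print(ctrl.hand_in())"
```

```text
the job is handed in; nothing more can be done
None
```

I pressed the stop button until it latched, turned it clockwise until it released, pressed the reset button right down and let it come back up, and handed the job in at about 12 s; `hand_in` returned no verdict. In the last scene-camera picture, the buttons and everything in the lower part of the view matched the start picture.

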